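# Seat the hold-down plate on the stringing machine's pin

## Task

Pick up the loose aluminium hold-down plate from the rubber mat and fit it on the racket-stringing machine: rest it lightly on the short pin that stands in the slot of the steel deck, slide it along the slot until its hole finds the pin, and let it drop fully home, lying flat on the deck and lined up with the slot. Work gently, without pressing or slamming the plate hard on the machine; let go of it at the end and leave the thumb nut, the awl and the jar where they are.

Things in the scene. Friction and masses are not known exactly. Their poses are not given: they have to be found in the camera images.
- tab (a point): Centre of the upright grip tab on the loose bare-aluminium plate (44 mm x, 110 mm y, 8 mm thick, 0.13 to 0.25 kg; z up). Tab: 34 mm wide (x), 14 mm thick (y, pinch this way), top 52 mm above the plate's underside. The point is 32 mm above the underside and 25 mm to -y of the plate's middle. Axes: the plate's. It starts flat on a black mat, top 2 mm above the bench.
- hole (a point): Centre of the 14 mm round through-hole of the same plate, at the plate's underside, 50 mm from the tab towards +y (25 mm beyond the plate's middle). Axes are the plate's.
- bed: Red bed of the stringing machine, fixed to the bench; origin at bench height under the slot's middle, y along the bed and its slot, z up. Its flat steel deck is 70 mm wide (x), reaches from y = -155 to +115 mm, 45 mm above the bench. A red post 157 mm tall (about 175 with its cap) stands from y = -165 mm outwards; the rest is open above.
- slot (a point): Middle of the 60 mm dark slot (along y) in the deck's face; axes: the bed's. A fixed upright steel pin, 12 mm diameter, stands on the slot's middle line, its tip 10 mm above the deck, top 2 mm bevelled to 8 mm. Its place along the slot is not measured: anywhere from y = -16 to +16 mm. Home: plate's underside on the deck, pin in the hole, plate's y along the slot, either way round.
- thumbnut: Bystander: stepped round steel thumb nut, 36 mm in diameter, 28 mm tall, standing on the mat; origin at the centre of its underside.
- awl: Bystander: awl with a black handle and a thin steel shank, 170 mm long, lying on the bench along its x axis.
- jar: Bystander: small pale jar with a black lid, 56 mm in diameter, 60 mm tall, standing on the mat; origin at the centre of its underside.
Mind the look-alikes: they are no part of the job. Of the things like the part that bears tab, leave any that is pink, red or turquoise; of the rest the larger one is meant.

How it is judged:
On the way:
1. the plate is carried to the slot: its hole over the slot's length, above the pin's tip or resting on it (z of hole in the frame of bed above 0.05 m and horizontal distance between hole and bed below 0.045 m).
At the end, for the whole second after the job is handed in: The plate lies at rest and released, flat (within 0.05 rad) on the steel deck (underside within 2.5 mm of it), its hole within 6 mm of the slot's middle line and 20 mm of the slot's middle, which is possible only with the pin in the hole, and lined up with the slot within 0.2 rad, either way round (z of hole in the frame of bed between 0.043 and 0.0475 m and x of hole in the frame of bed between -0.006 and 0.006 m and y of hole in the frame of bed between -0.02 and 0.02 m and angle between hole's own z axis and vertical below 0.05 rad and angle between the y axis of hole and the y axis of bed, either way round below 0.2 rad and linear speed of plate below 0.01 m/s); the robot touches nothing.
It fails at once if the plate is pressed or slammed on the machine with more than 32 N (contact force between plate and bed above 32 N).
It fails at once if the thumb nut is moved by more than 15 mm (distance of thumbnut from where it was at the start of the episode above 0.015 m).
It fails at once if the awl is moved by more than 15 mm (distance of awl from where it was at the start of the episode above 0.015 m).
It fails at once if the jar is moved by more than 15 mm (distance of jar from where it was at the start of the episode above 0.015 m).
It also fails if it takes over 72 s, if anything falls off the work surface, if the arm or the gripper's body presses on something with over 40 N, if the wrist force passes 120 N, or if a joint passes its speed limit or range.

## Robot

A 6-joint arm with a two-finger parallel gripper is mounted at the origin on the work surface. World frame = base frame: x ahead of the robot, y to its left, z up, the work surface at z = 0. Lengths are in m, angles in rad, forces in N, time in s.
With the tool pointing down it reaches from about 0.4 to 0.825 m from the base axis. Payload 7 kg.
Tool frame: the origin (TCP) lies midway between the tips of the shut fingers; the grasp point (between the pads) lies 19 mm behind it (tcp_to_grasp is the distance from the TCP to the grasp point, in m); z points along the fingers, y is the line along which they close (so a half turn about z gives the same grasp; the last joint's range is limited). The gripper opens to 88 mm and grips with 3 to 60 N. Pads are 19 mm wide; open, the fingers measure 130 mm over their backs; the gripper's body (78 mm by 193 mm) begins 47 mm behind the grasp point.
Start: joints at [-0.998, 0.359, 0.012, 0, -1.224, -0.288], TCP at [0.19, -0.648, 0.227] pointing down, gripper open.
Joint ranges: [-3.07, 3.07], [-1.43, 2.12], [-1.02, 1.25], [-3.03, 1.67], [-3.05, -0], [-3.03, 3.03]. Speed limits (rad/s): [2.39, 2.39, 3.01, 3.14, 3.14, 3.14].

## Interface

Orientations are given as a unit quaternion [w, x, y, z].
In Python, from plant import * gives the robot as it stands. The module is installed in compiled form; this text tells all that it offers.
- The arm moves only by the tool drive_tool, never from a script. Its argument "targets" is text: rows parted by semicolons, each of 4 numbers parted by spaces: the shift along the world's x, y, z in mm, then the turn about the world's z in rad. A call has 1 to 5 rows; each row shifts and turns the commanded pose from where the row before left it; what a row does not reach is not made up. A row lasts 1/8 s, in which the tool goes at most 62.5 mm and 10.7 degrees, less where a joint would pass 70% of its speed; a pose out of reach is approached as far as the arm can. A call is refused whole if a number of a shift passes 62.5 or a number of a turn 0.188, either way. A call with a gripper value outside its range is refused whole. "hand" is the opening, from 0 (shut) to 1 (fully open), set as the call begins (left out, the last holds). The fingers move at their own pace and stop on an object; "newtons" is the grip in N (left out, the last holds). Time passes only in rows, so rows that do not move let the fingers close. It gives the time, the measured TCP pose, the force, the opening and the grip force at its end, in the units of the state.
- get_obs(): the state, without advancing time (a new reading comes with each control period).
- capture(name): name is "side" or "top" or "wrist"; returns a dict with "img" (384x512x3 uint8, blue, green, red), "fx", "fy", "cx", "cy" (pixels), "rvec" (rotation vector, rad) and "tvec" (3), from world to camera coordinates, as OpenCV has them. Camera axes: x right, y down, z forward; pixel columns grow to the right and rows downward; lengths in m; the calibration is good to about 2 mm. A picture is of the moment at which its call begins. There is no depth.
- close_job(): hands the job in; it is judged then, once.
The state is a dict: "t": time; "qpos": joint angles; "joint_vel": joint speeds; "tau": joint torques, N m; "tool_pos": TCP position; "eef_rot": TCP orientation; "ft_force": force on the tool from outside, world axes, zero at the start; "torque": the same for the moment, N m; "grip_width": finger opening in m; "grip_force": force on a finger pad.
Only numpy, scipy, OpenCV 4.12 (cv2) and the standard library are available. Lean on these libraries where they do the work, as an engineer would, in place of code of your own. Each camera call takes 0.05 s, during which the arm holds its last target. There are 200 camera calls.

## Working session

There is one attempt and no reset: what is moved stays moved. The work goes in short steps, Python scripts to look and compute and a tool call to move; the robot and the scene stay as the last step left them, time stands still between calls to the robot, and variables do not carry over. Pictures are saved under pics/ and viewed, at most 10 in all, crops included, and the job is handed in when it is done.

Besides the shell and the picture viewer there is one more tool, called by a JSON object that holds its "fn" and its "kwargs". drive_tool: Moves the arm, as the interface text tells. Its arguments: {"type":"object","properties":{"targets":{"type":"string"},"hand":{"type":"number"},"newtons":{"type":"number"}},"required":["targets"]}

```bash
mkdir -p pics; cat > h.py <<'E'
from plant import *
import numpy as np, cv2
def P(c): 
    R=cv2.Rodrigues(np.array(c["rvec"],float))[0]; return R,np.array(c["tvec"],float).ravel()
def ray(c,u,v,z):
    R,t=P(c); C=-R.T@t; d=R.T@np.array([(u-c["cx"])/c["fx"],(v-c["cy"])/c["fy"],1.]); return C+d*(z-C[2])/d[2]
def proj(c,p):
    R,t=P(c); q=R@np.array(p,float)+t; return np.array([c["fx"]*q[0]/q[2]+c["cx"],c["fy"]*q[1]/q[2]+c["cy"]])
E
python3 - <<'E'
from h import *
import pickle
a=capture("top");b=capture("side")
pickle.dump((a,b),open("c.pkl","wb"))
cv2.imwrite("pics/top.png",cv2.resize(a["img"],(800,600)));cv2.imwrite("pics/side.png",cv2.resize(b["img"],(800,600)))
o=get_obs();print(o["t"],o["tool_pos"],o["eef_rot"])
for c in(a,b):
    R,t=P(c);print(-R.T@t,c["fx"])
E
```

```text
0.1 [ 0.1895088  -0.64736171  0.22571337] [-1.76499846e-04 -1.41869057e-01  9.89885137e-01  7.45359866e-04]
[0.44356373 0.17058237 0.85932767] 360.1261058587206
[-0.01685343  0.92889574  0.58642308] 444.96565154798907
```

View pics/top.png

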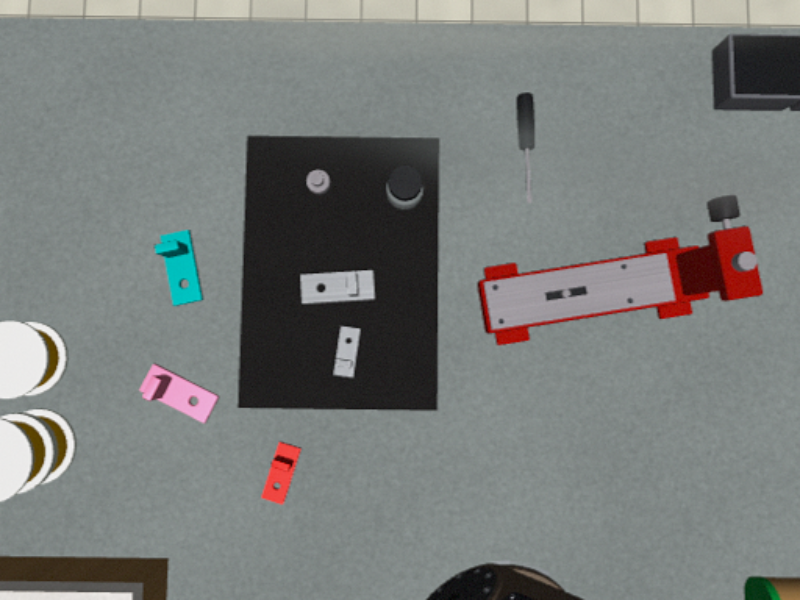

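View pics/side.png

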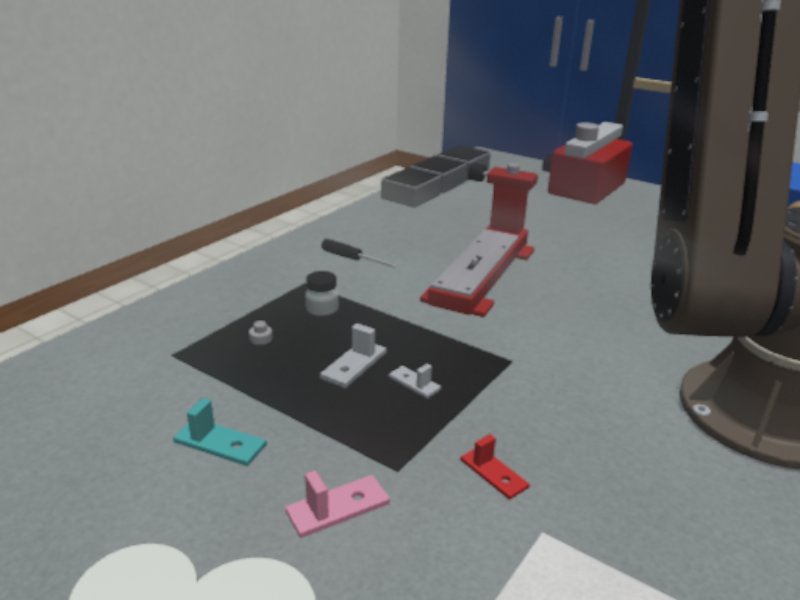

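Top view (800×600): the bare-aluminium candidates are the large plate at (337,287), hole at (321,288) and tab at (352,285), and the small plate at (346,352). The turquoise (180,265), pink (180,393) and red (282,472) ones are excluded, so the large one fits. The slot is at (566,294), with the deck running from x=485 to 675. The post is at the right.

```bash
python3 - <<'E'
from h import *
import pickle
a,b=pickle.load(open("c.pkl","rb"))
im=a["img"];hsv=cv2.cvtColor(im,cv2.COLOR_BGR2HSV)
k=512/800
def blob(mask,x,y,z,n):
    m=mask.astype(np.uint8)*255
    num,l,s,_=cv2.connectedComponentsWithStats(m)
    i=l[int(y*k),int(x*k)];c=cv2.findContours((l==i).astype(np.uint8),0,2)[0][0]
    r=cv2.minAreaRect(c);bx=cv2.boxPoints(r)
    w=np.array([ray(a,u,v,z)[:2] for u,v in bx]);print(n,i,s[i],"ctr",w.mean(0).round(4))
    e=[w[1]-w[0],w[2]-w[1]];print([(np.linalg.norm(q).round(4),np.degrees(np.arctan2(q[1],q[0])).round(1)) for q in e])
br=(hsv[...,2]>120)&(hsv[...,1]<60)
mat=np.zeros_like(br);mat[int(140*k):int(405*k),int(250*k):int(435*k)]=1
blob(br&mat,310,275,.010,"plate")
blob(br&mat,340,370,.006,"small")
bed=np.zeros_like(br);bed[int(240*k):int(345*k),int(480*k):int(690*k)]=1
blob(br&bed,520,290,.045,"deck")
dk=(hsv[...,2]<90)&(hsv[...,1]<90)
for n,x,y,z in(("hole",321,288,.010),("slotL",546,296,.045),("slotR",587,291,.045),("pin",568,293,.055),("nut",318,180,.028),("jar",404,180,.06),("awl0",525,95,.01),("awl1",530,200,.005)):
    print(n,ray(a,x*k,y*k,z)[:2].round(4))
cr=np.hstack([cv2.resize(im[165:250,180:270],(400,378),interpolation=2),cv2.resize(im[165:210,335:390],(400,327),interpolation=2) if 0 else cv2.resize(im[160:215,330:388],(399,378),interpolation=2)])
cv2.imwrite("pics/crop.png",cr)
E
```

```text
plate 3 [192 173  48  21 829] ctr [0.523  0.2579]
[(np.float64(0.1106), np.float64(-85.7)), (np.float64(0.0443), np.float64(-175.6))]
small 4 [214 209  17  32 381] ctr [0.4249 0.2423]
[(np.float64(0.0736), np.float64(-7.3)), (np.float64(0.03), np.float64(-97.7))]
deck 3 [ 310  162  122   49 3416] ctr [ 0.5177 -0.0974]
[(np.float64(0.2714), np.float64(-80.1)), (np.float64(0.0692), np.float64(-172.3))]
hole [0.5194 0.282 ]
slotL [ 0.5088 -0.0495]
slotR [ 0.5168 -0.1092]
pin [ 0.5127 -0.0785]
nut [0.681  0.2878]
jar [0.6735 0.1588]
awl0 [ 0.8254 -0.029 ]
awl1 [ 0.6604 -0.0369]
```

View pics/crop.png

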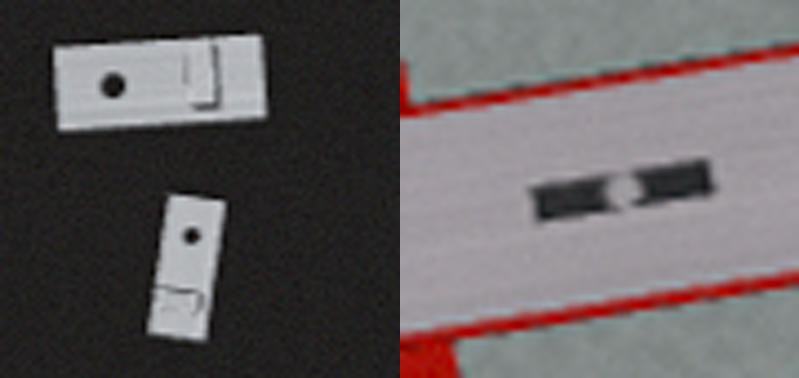

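The crop confirms it: the large bare plate measures 110.6×44.3 mm, with its hole on the left and its tab on the right. The pin is near the slot's middle. Tab ≈ (0.525, 0.233), plate y at about 94°, bed y at about 98°, pin ≈ (0.513, −0.0785). I'm moving above the tab.

{"fn": "drive_tool", "kwargs": {"targets": "29 50 5 0;29 50 5 0;29 50 5 0;29 50 5 0;29 50 5 0", "hand": 1, "newtons": 40}}

```text
t: 0.72
tool_pos: [0.3351, -0.396, 0.2515]
eef_rot: [-0.0, -0.142, 0.99, 0.0]
ft_force: [1.4, -0.9, 0.2]
grip_width: 0.0876
grip_force: 0.0
```

{"fn": "drive_tool", "kwargs": {"targets": "29 50 0 0;29 50 0 0;29 50 0 0;29 50 0 0;8 48 0 -0.03"}}

```text
t: 1.35
tool_pos: [0.4596, -0.1478, 0.2511]
eef_rot: [-0.0, -0.127, 0.992, 0.0]
ft_force: [0.1, 0.1, -0.8]
grip_width: 0.0875
grip_force: 0.0
```

{"fn": "drive_tool", "kwargs": {"targets": "8 48 0 -0.04;8 48 0 -0.04;8 48 0 -0.04;8 48 0 -0.04;8 48 0 -0.02"}}

```text
t: 1.98
tool_pos: [0.4984, 0.0918, 0.2515]
eef_rot: [-0.0, -0.037, 0.999, 0.0]
ft_force: [0.7, -0.0, 1.1]
grip_width: 0.0876
grip_force: 0.0
```

{"fn": "drive_tool", "kwargs": {"targets": "8 48 0 0;8 48 0 0;8 48 -25 0;0 0 -30 0;0 0 0 0"}}

```text
t: 2.6
tool_pos: [0.521, 0.2336, 0.1939]
eef_rot: [-0.002, -0.038, 0.999, -0.002]
ft_force: [0.3, -0.4, 0.0]
grip_width: 0.0876
grip_force: 0.0
```

```bash
python3 - <<'E'
from h import *
a=capture("wrist");cv2.imwrite("pics/w1.png",a["img"])
o=get_obs();print(o["t"],o["tool_pos"],o["eef_rot"],o["ft_force"])
R,t=P(a);print(-R.T@t)
im=a["img"];hsv=cv2.cvtColor(im,cv2.COLOR_BGR2HSV)
for n,p in(("tab",(.525,.233,.054)),("hole",(.5194,.282,.010)),("tcp",o["tool_pos"])):print(n,proj(a,p))
m=((hsv[...,2]>120)&(hsv[...,1]<60)).astype(np.uint8)
for c in cv2.findContours(m,0,2)[0]:
    if cv2.contourArea(c)>800:
        bx=cv2.boxPoints(cv2.minAreaRect(c));w=np.array([ray(a,u,v,.01)[:2] for u,v in bx]);print(bx.round().tolist(),w.mean(0),w.round(4).tolist())
E
```

```text
2.65 [0.52211416 0.23372941 0.19591509] [-9.57928760e-04 -3.75550382e-02  9.99293640e-01 -9.60396526e-04] [ 0.33243173 -0.5116265   0.60001833]
[0.45375493 0.22908686 0.35208261]
tab [256.46074205 185.74852567]
hole [296.10982216 176.11180734]
tcp [256.87381814 235.92610008]
[[-0.0, 331.0], [357.0, 331.0], [357.0, 383.0], [0.0, 383.0]] [0.80974289 0.13586306] [[0.7823, -0.1245], [0.7411, 0.3959], [0.8356, 0.4118], [0.8799, -0.1397]]
[[98.0, 249.0], [415.0, 245.0], [416.0, 298.0], [98.0, 302.0]] [0.66012485 0.24234124] [[0.6389, 0.0278], [0.6006, 0.45], [0.6799, 0.4685], [0.7211, 0.0231]]
[[232.0, 161.0], [322.0, 161.0], [322.0, 202.0], [232.0, 202.0]] [0.52858401 0.25887786] [[0.5066, 0.2012], [0.4981, 0.3116], [0.5504, 0.3187], [0.5592, 0.204]]
[[-6.0, 120.0], [81.0, 112.0], [87.0, 176.0], [0.0, 185.0]] [ 0.51006063 -0.03318402] [[0.4794, -0.0848], [0.4615, 0.0201], [0.5398, 0.0216], [0.5596, -0.0896]]
[[251.0, 126.0], [265.0, 60.0], [291.0, 65.0], [278.0, 132.0]] [0.42794446 0.24242647] [[0.4634, 0.2217], [0.389, 0.2316], [0.3922, 0.2622], [0.4672, 0.2541]]
[[0.0, 242.0], [0.0, 0.0], [511.0, 0.0], [511.0, 242.0]] [0.47181797 0.22652968] [[0.6387, -0.1021], [0.3515, -0.0573], [0.3109, 0.4899], [0.5861, 0.5757]]
```

View pics/w1.png

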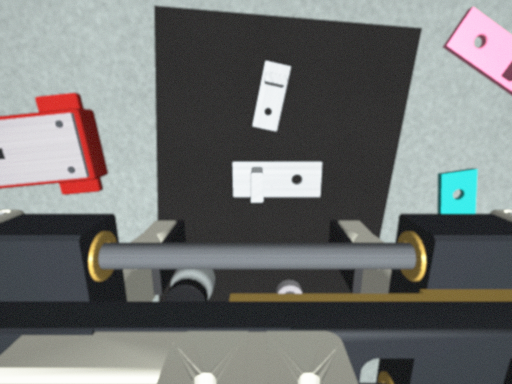

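The wrist view shows the plate at (277,180), hole (297,179) and tab (257,185), as predicted within about 3 px. I'm descending.

{"fn": "drive_tool", "kwargs": {"targets": "2 -1 -50 0;0 0 -50 0;0 0 -40 0;0 0 -20 0;0 0 0 0"}}

```text
t: 3.28
tool_pos: [0.5248, 0.2325, 0.0366]
eef_rot: [-0.0, -0.037, 0.999, -0.0]
ft_force: [-0.1, 0.7, 0.1]
grip_width: 0.0878
grip_force: 0.0
```

{"fn": "drive_tool", "kwargs": {"targets": "0 0 0 0;0 0 0 0"}}

```text
t: 3.52
tool_pos: [0.5256, 0.2338, 0.0383]
eef_rot: [0.001, -0.037, 0.999, 0.001]
ft_force: [0.5, -0.2, 0.7]
grip_width: 0.0878
grip_force: 0.0
```

{"fn": "drive_tool", "kwargs": {"targets": "0 0 -15 0;0 0 -6 0;0 0 0 0;0 0 0 0"}}

```text
t: 4.03
tool_pos: [0.5247, 0.2332, 0.0155]
eef_rot: [-0.0, -0.037, 0.999, -0.0]
ft_force: [0.6, 0.2, -0.0]
grip_width: 0.0877
grip_force: 0.0
```

{"fn": "drive_tool", "kwargs": {"targets": "0 0 0 0;0 0 0 0;0 0 0 0;0 0 0 0;0 0 0 0", "hand": 0, "newtons": 40}}

```text
t: 4.65
tool_pos: [0.5246, 0.2332, 0.0156]
eef_rot: [0.0, -0.037, 0.999, 0.0]
ft_force: [-0.1, -0.6, 0.6]
grip_width: 0.0432
grip_force: 0.0
```

{"fn": "drive_tool", "kwargs": {"targets": "0 0 0 0;0 0 0 0;0 0 0 0;0 0 0 0;0 0 0 0"}}

```text
t: 5.28
tool_pos: [0.5246, 0.2332, 0.0155]
eef_rot: [-0.0, -0.037, 0.999, -0.0]
ft_force: [0.2, -0.5, -0.5]
grip_width: 0.0139
grip_force: 40.0
```

Gripped (13.9 mm). I'm lifting and carrying to above the slot.

{"fn": "drive_tool", "kwargs": {"targets": "0 0 15 0;0 0 35 0;0 0 40 0;0 0 25 0;0 -20 0 0"}}

```text
t: 5.9
tool_pos: [0.5259, 0.2144, 0.1336]
eef_rot: [0.002, -0.038, 0.999, 0.002]
ft_force: [0.2, -0.7, -2.8]
grip_width: 0.0138
grip_force: 40.0
```

{"fn": "drive_tool", "kwargs": {"targets": "-1 -35 0 0.01;-1 -40 0 0.02;-1 -40 0 0.02;-1 -40 0 0.017;-1 -40 0 0"}}

```text
t: 6.52
tool_pos: [0.5183, 0.016, 0.13]
eef_rot: [-0.001, -0.071, 0.997, -0.0]
ft_force: [1.1, 0.5, -2.0]
grip_width: 0.0137
grip_force: 40.0
```

{"fn": "drive_tool", "kwargs": {"targets": "0 -40 0 0;0 -40 0 0;0 -40 0 0;0 -26 0 0;0 0 0 0"}}

```text
t: 7.15
tool_pos: [0.5181, -0.1299, 0.1298]
eef_rot: [-0.001, -0.069, 0.998, 0.0]
ft_force: [-0.2, -0.3, -1.4]
grip_width: 0.0139
grip_force: 40.0
```

{"fn": "drive_tool", "kwargs": {"targets": "0 0 0 0;0 0 0 0"}}

```text
t: 7.4
tool_pos: [0.5194, -0.1273, 0.1304]
eef_rot: [-0.0, -0.071, 0.997, 0.0]
ft_force: [-0.1, -0.0, -2.2]
grip_width: 0.0138
grip_force: 40.0
```

```bash
python3 - <<'E'
from h import *
a=capture("wrist");b=capture("side");c=capture("top")
o=get_obs();print(o["t"],o["tool_pos"],o["eef_rot"],o["ft_force"],o["grip_width"])
im=b["img"];p=proj(b,(.513,-.078,.08));print(p)
x,y=p.astype(int);s=im[max(0,y-60):y+60,max(0,x-80):x+80]
q=proj(c,(.516,-.10,.1)).astype(int);print("off",x-80,y-60,q)
t=c["img"][q[1]-60:q[1]+60,q[0]-80:q[0]+80]
cv2.imwrite("pics/j.png",np.vstack([np.hstack([cv2.resize(s,(400,300),interpolation=2),cv2.resize(t,(400,300),interpolation=2)]),np.hstack([cv2.resize(a["img"],(400,300)),np.zeros((300,400,3),np.uint8)])]))
E
```

```text
7.55 [ 0.51964653 -0.12718548  0.13058324] [ 1.25652973e-05 -7.13328307e-02  9.97452568e-01  3.46112500e-05] [ 0.26511254  0.78210973 -1.04223957] 0.013710080154348124
[305.12468465 156.68000943]
off 225 96 [380 184]
```

View pics/j.png

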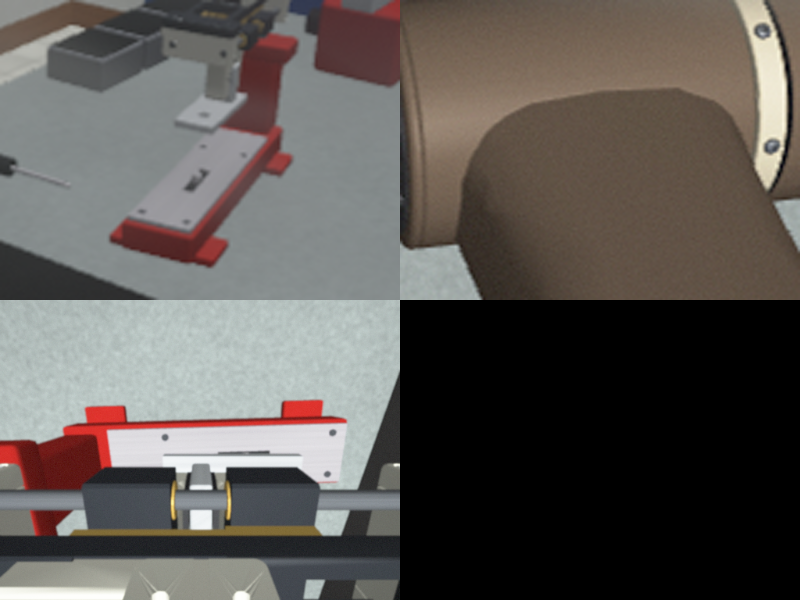

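The plate is held level and aligned above the deck. Next I compare hole and pin in the side view.

```bash
python3 - <<'E'
from h import *
import pickle
a,_=pickle.load(open("c.pkl","rb"));b=capture("side");im=b["img"]
print("pin top",ray(a,362.6-.5,187.2,.055))
for n,p in(("pin",(.5127,-.0785,.055)),("hole",(.5125,-.0767,.125)),("slotmid",(.5135,-.0785,.045))):print(n,proj(b,p))
s=im[120:185,270:350];cv2.imwrite("pics/s2.png",cv2.resize(s,(720,585),interpolation=2))
E
```

```text
pin top [ 0.5133675  -0.07529685  0.055     ]
pin [304.60792731 164.84284672]
hole [306.3438018  141.69013838]
slotmid [304.08289999 167.99832265]
```

View pics/s2.png

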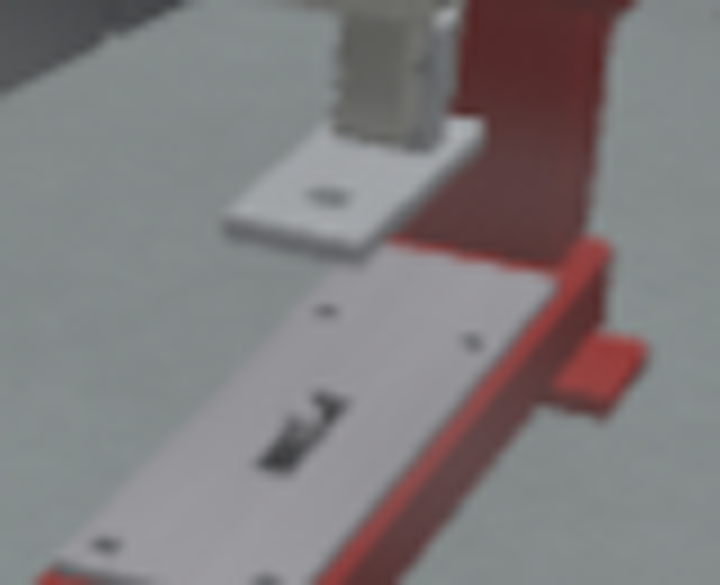

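Hole seen at (306.6,141.8) against a predicted (306.3,141.7). The pin tip is at about (304.5,164.5) against (304.6,164.8). Geometry agrees, so I'm descending with the hole about 5 mm to +y of the pin, then resting it and sliding.

{"fn": "drive_tool", "kwargs": {"targets": "0 5 -25 0;0 0 -20 0;0 0 -10 0;0 0 -3 0;0 0 0 0"}}

```text
t: 8.22
tool_pos: [0.52, -0.1227, 0.0729]
eef_rot: [0.0, -0.071, 0.997, -0.0]
ft_force: [0.7, -0.9, -2.1]
grip_width: 0.0134
grip_force: 40.0
```

{"fn": "drive_tool", "kwargs": {"targets": "0 0 0 0;0 0 0 0"}}

```text
t: 8.48
tool_pos: [0.52, -0.1228, 0.0731]
eef_rot: [0.0, -0.071, 0.997, -0.0]
ft_force: [0.1, 0.4, -1.0]
grip_width: 0.0139
grip_force: 40.0
```

{"fn": "drive_tool", "kwargs": {"targets": "0 0 -1 0;0 0 0 0;0 0 0 0"}}

```text
t: 8.85
tool_pos: [0.5196, -0.1228, 0.0715]
eef_rot: [-0.0, -0.071, 0.997, -0.0]
ft_force: [-0.8, -0.8, -1.9]
grip_width: 0.0137
grip_force: 40.0
```

{"fn": "drive_tool", "kwargs": {"targets": "0 0 -1 0;0 0 0 0;0 0 -1 0;0 0 0 0;0 0 0 0"}}

```text
t: 9.48
tool_pos: [0.5197, -0.1228, 0.0696]
eef_rot: [0.0, -0.071, 0.997, 0.0]
ft_force: [-0.3, -0.3, -1.4]
grip_width: 0.0136
grip_force: 40.0
```

{"fn": "drive_tool", "kwargs": {"targets": "0 0 -1 0;0 0 0 0;0 0 0 0"}}

```text
t: 9.85
tool_pos: [0.5196, -0.1228, 0.0685]
eef_rot: [-0.0, -0.071, 0.997, 0.0]
ft_force: [0.4, -0.5, -2.1]
grip_width: 0.0137
grip_force: 40.0
```

{"fn": "drive_tool", "kwargs": {"targets": "0 0 -0.5 0;0 0 0 0;0 0 0 0"}}

```text
t: 10.22
tool_pos: [0.5196, -0.1228, 0.0681]
eef_rot: [-0.0, -0.071, 0.997, -0.0]
ft_force: [0.3, -0.5, -1.9]
grip_width: 0.0134
grip_force: 40.0
```

{"fn": "drive_tool", "kwargs": {"targets": "0 0 -0.7 0;0 0 0 0;0 0 0 0"}}

```text
t: 10.6
tool_pos: [0.5198, -0.1228, 0.0675]
eef_rot: [0.0, -0.071, 0.997, -0.0]
ft_force: [0.3, -0.4, -0.4]
grip_width: 0.0137
grip_force: 40.0
```

{"fn": "drive_tool", "kwargs": {"targets": "0 0 -0.7 0;0 0 0 0;0 0 0 0"}}

```text
t: 10.98
tool_pos: [0.5199, -0.1229, 0.0669]
eef_rot: [0.0, -0.071, 0.997, -0.0]
ft_force: [0.5, -2.0, 3.6]
grip_width: 0.0136
grip_force: 40.0
```

Light contact (about 5 N), with the side force pointing −y, consistent with the rim on the bevel. I'm sliding along −y.

{"fn": "drive_tool", "kwargs": {"targets": "0.1 -1 0 0;0 0 0 0;0 0 0 0"}}

```text
t: 11.35
tool_pos: [0.5197, -0.1238, 0.0665]
eef_rot: [-0.0, -0.071, 0.997, 0.0]
ft_force: [0.8, -0.5, 0.3]
grip_width: 0.014
grip_force: 40.0
```

{"fn": "drive_tool", "kwargs": {"targets": "0.1 -1 0 0;0 0 0 0;0 0 0 0"}}

```text
t: 11.72
tool_pos: [0.5195, -0.1248, 0.0665]
eef_rot: [-0.0, -0.071, 0.997, 0.0]
ft_force: [0.9, -0.4, -1.1]
grip_width: 0.0135
grip_force: 40.0
```

{"fn": "drive_tool", "kwargs": {"targets": "0 0 -0.7 0;0 0 0 0;0 0 0 0"}}

```text
t: 12.1
tool_pos: [0.5197, -0.1248, 0.0659]
eef_rot: [-0.0, -0.071, 0.997, 0.0]
ft_force: [0.2, 0.4, -2.3]
grip_width: 0.0134
grip_force: 40.0
```

Contact has been released, so the hole is finding the pin. I'm lowering gently.

{"fn": "drive_tool", "kwargs": {"targets": "0 0 -0.7 0;0 0 0 0;0 0 0 0"}}

```text
t: 12.48
tool_pos: [0.5198, -0.1248, 0.0652]
eef_rot: [-0.0, -0.071, 0.997, 0.0]
ft_force: [0.9, 0.3, -1.2]
grip_width: 0.0136
grip_force: 40.0
```

{"fn": "drive_tool", "kwargs": {"targets": "0 0 -0.7 0;0 0 0 0;0 0 0 0"}}

```text
t: 12.85
tool_pos: [0.5198, -0.1248, 0.0646]
eef_rot: [0.0, -0.071, 0.997, -0.0]
ft_force: [0.4, -0.7, -2.0]
grip_width: 0.0139
grip_force: 40.0
```

{"fn": "drive_tool", "kwargs": {"targets": "0 0 -0.7 0;0 0 0 0;0 0 0 0"}}

```text
t: 13.22
tool_pos: [0.5198, -0.1248, 0.0638]
eef_rot: [-0.0, -0.071, 0.997, 0.0]
ft_force: [-0.2, 0.3, -1.6]
grip_width: 0.0138
grip_force: 40.0
```

{"fn": "drive_tool", "kwargs": {"targets": "0 0 -1 0;0 0 0 0;0 0 -1 0;0 0 0 0;0 0 0 0"}}

```text
t: 13.85
tool_pos: [0.5199, -0.1248, 0.0619]
eef_rot: [0.0, -0.071, 0.997, -0.0]
ft_force: [0.7, 1.0, -1.1]
grip_width: 0.0137
grip_force: 40.0
```

{"fn": "drive_tool", "kwargs": {"targets": "0 0 -1 0;0 0 0 0;0 0 -1 0;0 0 0 0;0 0 0 0"}}

```text
t: 14.48
tool_pos: [0.5198, -0.1248, 0.0598]
eef_rot: [-0.0, -0.071, 0.997, 0.0]
ft_force: [-0.3, 0.4, -2.5]
grip_width: 0.0135
grip_force: 40.0
```

{"fn": "drive_tool", "kwargs": {"targets": "0 0 -0.7 0;0 0 0 0;0 0 0 0"}}

```text
t: 14.85
tool_pos: [0.5198, -0.1248, 0.0591]
eef_rot: [-0.0, -0.071, 0.997, 0.0]
ft_force: [0.1, -0.5, -1.2]
grip_width: 0.0134
grip_force: 40.0
```

{"fn": "drive_tool", "kwargs": {"targets": "0 0 -0.7 0;0 0 0 0;0 0 0 0"}}

```text
t: 15.22
tool_pos: [0.5199, -0.1248, 0.0585]
eef_rot: [0.0, -0.071, 0.997, -0.0]
ft_force: [-0.4, 0.4, -0.2]
grip_width: 0.0139
grip_force: 40.0
```

{"fn": "drive_tool", "kwargs": {"targets": "0 0 -0.5 0;0 0 0 0;0 0 0 0"}}

```text
t: 15.6
tool_pos: [0.5199, -0.1248, 0.0585]
eef_rot: [0.0, -0.071, 0.997, -0.0]
ft_force: [-1.9, 1.3, 5.0]
grip_width: 0.014
grip_force: 40.0
```

{"fn": "drive_tool", "kwargs": {"targets": "0 0 -0.5 0;0 0 0 0;0 0 0 0"}}

```text
t: 15.98
tool_pos: [0.5199, -0.1248, 0.0585]
eef_rot: [0.0, -0.071, 0.997, -0.0]
ft_force: [-4.9, 1.9, 10.5]
grip_width: 0.0137
grip_force: 40.0
```

It rests on the deck at the expected height. I'm easing the load, opening and withdrawing straight up.

{"fn": "drive_tool", "kwargs": {"targets": "0 0 0.6 0;0 0 0 0;0 0 0 0"}}

```text
t: 16.35
tool_pos: [0.5199, -0.1248, 0.0585]
eef_rot: [0.0, -0.071, 0.997, -0.0]
ft_force: [-2.2, 0.7, 7.2]
grip_width: 0.0135
grip_force: 40.0
```

{"fn": "drive_tool", "kwargs": {"targets": "0 0 0 0;0 0 0 0;0 0 0 0;0 0 0 0;0 0 0 0", "hand": 0.6}}

```text
t: 16.98
tool_pos: [0.5198, -0.1248, 0.058]
eef_rot: [-0.0, -0.071, 0.997, 0.0]
ft_force: [0.2, -0.2, -0.6]
grip_width: 0.0517
grip_force: 0.0
```

{"fn": "drive_tool", "kwargs": {"targets": "0 0 5 0;0 0 15 0;0 0 30 0;0 0 40 0;0 0 40 0"}}

```text
t: 17.6
tool_pos: [0.5198, -0.1249, 0.1905]
eef_rot: [0.001, -0.071, 0.997, -0.0]
ft_force: [1.2, 0.2, -0.0]
grip_width: 0.0528
grip_force: 0.0
```

{"fn": "drive_tool", "kwargs": {"targets": "0 0 20 0;0 40 0 0;0 40 0 0;0 40 0 0;0 0 0 0"}}

```text
t: 18.23
tool_pos: [0.5201, -0.0028, 0.2095]
eef_rot: [0.001, -0.072, 0.997, 0.0]
ft_force: [-0.2, -0.5, 0.7]
grip_width: 0.0526
grip_force: 0.0
```

```bash
python3 - <<'E'
from h import *
b=capture("side");w=capture("wrist");o=get_obs();print(o["t"],o["tool_pos"],o["ft_force"],o["grip_width"])
cv2.imwrite("pics/s3.png",np.hstack([cv2.resize(b["img"][120:200,250:350],(400,320),interpolation=2),cv2.resize(w["img"],(400,300))[:300] if 0 else cv2.resize(w["img"],(400,320))]))
E
```

```text
18.325 [ 0.5198515  -0.00452484  0.20898639] [ 0.36237399 -0.00153286 -0.77179618] 0.05242335094432227
```

View pics/s3.png

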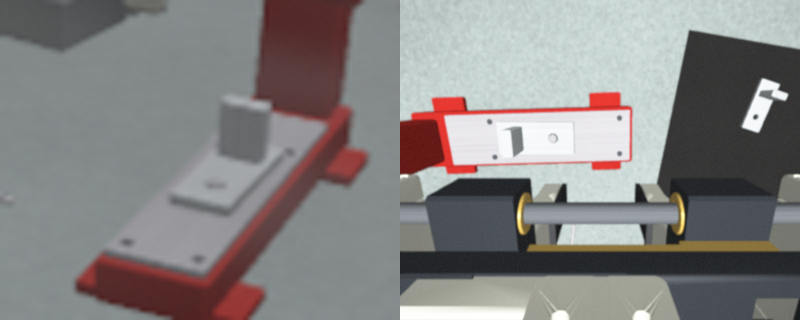

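The plate lies flat on the deck and lined up with the slot. The pin shows in its hole at (552,138) of the composite picture, and the gripper is clear.

```bash
python3 -c "
from plant import *
print(close_job())"
```

```text
the job is handed in; nothing more can be done
None
```

The hold-down plate is home on the stringing machine: flat on the deck, pin in its hole, lined up with the slot and released. I felt about 12 N of contact at most, the nut, awl and jar were not touched, and I handed the job in at about 18 s without seeing the verdict.

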